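# Uncap the ceiling projector and open its iris ring to the stop

### The job

Get the classroom's ceiling projector ready: lift the dust cap off its lens and set it down gently, upright, in the green tray. Then push the orange lever to turn the slim iris ring counter-clockwise (seen from above) until the lever is home against the red stop pin, lean it on the pin with about 10 N for a second (never more than 25 N on the pin), and let go, leaving it there. Touch no part of the projector except the cap and the lever, and leave the books, the pencil pot and the board eraser alone.

Things in the scene. Friction and masses are not known exactly. Their poses are not given: they have to be found in the camera images.
- projector: Grey projector fixed on the worktop, lens straight up. Origin on the lens axis at worktop height. Housing 220 x 180 mm (x, y), top 70 mm up. Fixed round parts on the axis: white scale flange, radius 62, top 85 mm up; lower black ring, radius 34, 85 to 93.5 mm up; upper black lens ring, radius 32, 107.5 to 125 mm up. None may be touched (a brush under 3 N is forgiven).
- iris_ring: Slim aluminium ring, radius 34 mm, 94.5 to 106.5 mm above the worktop, turning about the lens axis between the black rings. Origin on the axis at its underside; x points along its orange lever, z up. The lever is 8 mm thick, from radius 30 to 70 mm. The ring stays where left; dry friction: about 0.07 N m to turn counter-clockwise, 0.17 N m back. It starts 0.6 to 1.7 rad clockwise of home.
- lever_paddle (a point): Middle of the lever's paddle, at radius 61 mm, 108.5 mm above the worktop. The paddle is the lever's outer part, radius 52 to 70 mm, 8 mm thick, upright, from 94.5 to 118.5 mm above the worktop (so 9.5 mm clear above the white flange).
- stop_pin: Adjustable stop on the flange: a red upright pin, 6 mm thick, at radius 38.6 mm, top 105 mm up. Origin on the lens axis, 85 mm up; x axis = where the lever points at home IF the pin is at mid setting. The real pin is fixed up to 0.12 rad to either side, not measured: find it by feel or sight. Firm, about 30 N per mm. A push F on the lever at radius r mm loads it with F x r / 38, less 2 N.
- lens_cap: Loose blue dust cap, 50 to 90 g, over the upper lens ring at the start, its lower rim 113 mm above the worktop. Origin at the centre of that rim, z up. Diameter 76 mm, disc top 18 mm above the rim; skirt bore 69 mm, 12 mm deep: lift straight up. On top a white bar grip 30 mm long (x), 14 mm thick (y), from 17 to 53 mm above the rim.
- cap_tray: Green open tray, fixed, 140 x 140 mm outside, walls 5 mm thick and 22 mm high. Origin at the centre of its underside; inner floor at 5 mm. It stands left or right of the projector.
- exercise_books: Stack of red exercise books, 200 x 150 x 48 mm, origin at the centre of the underside. Leave alone.
- pencil_pot: Blue pot of pencils, diameter 72 mm, pot 100 mm high, pencils to 180 mm; origin at the centre of the underside. Leave alone.
- board_eraser: Board eraser, 50 x 120 x 36 mm, origin at the centre of the underside. Leave alone.
There are look-alikes about, which are no part of the job. Of the things that look like the lens_cap, the middle-sized one is meant.

How it is judged:
On the way, in this order (a step that is already met when the one before it is completed fails the run):
1. the cap stands upright on the tray's floor, released (x of lens_cap in the frame of cap_tray between -0.05 and 0.05 m and y of lens_cap in the frame of cap_tray between -0.05 and 0.05 m and z of lens_cap in the frame of cap_tray below 0.01 m and angle between lens_cap's own z axis and vertical below 0.1 rad and contact force between the fingers and lens_cap below 0.05 N), for 0.2 s.
2. the lever leans on the stop pin with more than 6 N for 0.4 s (contact force between iris_ring and stop_pin above 6 N), for 0.4 s.
At the end, for the whole second after the job is handed in: The cap stands upright and at rest on the tray's floor (its centre within 50 mm of the tray's in each direction, tilt under 0.1 rad), released; the lever, let go and at rest, still rests on the stop pin (contact force above 0.3 N; friction keeps it there) (all of step 1 and linear speed of lens_cap below 0.02 m/s and contact force between iris_ring and stop_pin above 0.3 N and angular speed of iris_ring below 0.05 rad/s); the robot touches nothing.
It fails at once if the lever is pressed on the stop pin with more than 25 N (contact force between iris_ring and stop_pin above 25 N).
It fails at once if the robot touches the projector's fixed parts or the stop pin with more than 3 N (contact force between any of the fingers, the arm and projector above 3 N or contact force between any of the fingers, the arm and stop_pin above 3 N).
It fails at once if the cap is dropped or thrown (faster than 0.5 m/s with no finger on it) (contact force between the fingers and lens_cap below 0.05 N and linear speed of lens_cap above 0.5 m/s).
It fails at once if the books, the pencil pot or the board eraser moved by more than 20 mm (distance of any of exercise_books, pencil_pot, board_eraser from where it was at the start of the episode above 0.02 m).
It also fails if it takes over 72 s, if anything falls off the work surface, if the arm or the gripper's body presses on something with over 40 N, if the wrist force passes 120 N, or if a joint passes its speed limit or range.

### The arm

A 6-joint arm with a two-finger parallel gripper is mounted at the origin on the work surface. World frame = base frame: x ahead of the robot, y to its left, z up, the work surface at z = 0. Lengths are in m, angles in rad, forces in N, time in s.
With the tool pointing down it reaches from about 0.275 to 0.85 m from the base axis. Payload 19 kg.
Tool frame: the origin (TCP) lies midway between the tips of the shut fingers; the grasp point (between the pads) lies 19 mm behind it; y points along the fingers, x is the direction in which the jaws open and shut, and the axes are right-handed (so a half turn about y gives the same grasp; the last joint's range is limited). The gripper opens to 85 mm and grips with 20 to 120 N. Pads are 22 mm wide; open, the fingers measure 114 mm over their backs; the gripper's body (76 mm by 85 mm) begins 54 mm behind the grasp point. The pads swing forward as they close: fully open they stand 13 mm farther back than shut.
Start: joints at [-0.134, 0.15, 1.437, -0, 1.554, -0.134], TCP at [0.575, -0, 0.231] pointing down, gripper open.
Joint ranges: [-2.8, 2.8], [-0.68, 2.1], [0.12, 2.68], [-1.39, 4.53], [0.16, 2.79], [-2.81, 2.81]. Speed limits (rad/s): [1.89, 1.89, 2.22, 3.01, 3.01, 3.01].

### API

Orientations are given as [roll, pitch, yaw] about the fixed x, y, z axes, in that order (R = Rz(yaw) Ry(pitch) Rx(roll)).
In Python, from station import * gives the robot as it stands.
- The arm moves only by the shell command python3 -m handwheel 'ROWS'. ROWS is text: rows parted by semicolons, each of 5 numbers parted by spaces: the shift along the tool's x, y, z in mm, then the turn about the tool's y in rad, then the opening, from -1 (shut) to 1 (fully open), so that 0 is half open. In form: x y z roll gripper; .... A call has 1 to 5 rows; each row shifts and turns the commanded pose from where the row before left it, along the tool's axes as they then stand; what a row does not reach is not made up. A row lasts 1/10 s, in which the tool goes at most 50 mm and 8.59 degrees, less where a joint would pass 70% of its speed; a pose out of reach is approached as far as the arm can. A call is refused whole if a number of a shift passes 50 or a number of a turn 0.15, either way. A call with a gripper value outside its range is refused whole. The fingers move at their own pace and stop on an object; the grip force is fixed at half the most. Time passes only in rows, so rows that do not move let the fingers close. It gives the time, the measured TCP pose, the force and the opening at its end, in the units of the state.
- read_state(): the state, without advancing time (a new reading comes with each control period).
- camera(name): name is "scene" or "side" or "wrist"; returns a dict with "color" (420x560x3 uint8, red, green, blue), "K" (3x3 intrinsics, pixels), "R" (3x3) and "t" (3): a world point X has camera coordinates R X + t; the wrist camera has in their place "hand_eye" (4x4, takes a point from camera to tool coordinates, whose origin is the TCP and whose axes are the tool frame's). Camera axes: x right, y down, z forward; pixel columns grow to the right and rows downward; lengths in m; the calibration is good to about 2 mm. A picture is of the moment at which its call begins: read the wrist's pose just before it. There is no depth.
- close_job(): hands the job in, once; it reports no verdict.
The state is a dict: "time": time; "joint_pos": joint angles; "joint_velocities": joint speeds; "joint_torque": joint torques, N m; "tool_pos": TCP position; "ee_rot": TCP orientation; "force": force on the tool from outside, world axes, zero at the start; "moment": the same for the moment, N m; "finger_gap": opening from 0.0 (shut) to 1.0 (fully open).
Only numpy, scipy, OpenCV 4.12 (cv2) and the standard library are available. Lean on these libraries where they do the work, as an engineer would, in place of code of your own. Each camera call takes 0.05 s, during which the arm holds its last target. There are 200 camera calls.

## Working session

There is one attempt and no reset: what is moved stays moved. The work goes in short steps, Python scripts to look and compute and a shell command to move; the robot and the scene stay as the last step left them, time stands still between calls to the robot, and variables do not carry over. Pictures are saved under pics/ and viewed, on a budget of 10 in all, crops included, one or two more only if the job needs it, and the job is handed in when it is done.

```bash
mkdir -p pics; ls; python3 - <<'E'
from station import *
import cv2,numpy as np
print(read_state())
for n in("scene","side","wrist"):
    c=camera(n); cv2.imwrite(f"pics/{n}0.png",c["color"][:,:,::-1])
    np.savez(f"pics/{n}0.npz",**c)
    print(n,{k:np.round(v,4).tolist() for k,v in c.items() if k!="color"})
a=cv2.imread("pics/scene0.png");b=cv2.imread("pics/side0.png")
E
```

```text
pics
{'time': 0.0, 'joint_pos': array([-1.34014459e-01,  1.50975992e-01,  1.43797797e+00, -2.26990075e-05,
        1.55377990e+00, -1.34034755e-01]), 'joint_velocities': array([ 0.0020546 , -0.00065588,  0.00137357,  0.00019843,  0.00022136,
        0.00181357]), 'joint_torque': array([ 9.08163997e-05, -7.13061190e+01, -5.70858908e+01, -1.86872212e-04,
        9.14935896e-03,  2.21375326e-04]), 'tool_pos': array([ 5.74777920e-01, -5.55792692e-06,  2.30707568e-01]), 'ee_rot': array([-1.57066631e+00,  1.13400428e-03,  2.07687026e-05]), 'force': array([ 1.08185921, -0.44958661,  0.1153046 ]), 'moment': array([ 0.00173383, -0.03420982,  0.02913833]), 'finger_gap': 1.0018997540306782}
scene {'K': [[423.2365, 0.0, 275.4484], [0.0, 423.2365, 205.442], [0.0, 0.0, 1.0]], 'R': [[-0.7962, 0.6047, -0.0202], [0.3807, 0.4747, -0.7936], [-0.4703, -0.6395, -0.6082]], 't': [0.4246, -0.1273, 1.1722]}
side {'K': [[540.6554, 0.0, 278.6017], [0.0, 540.6554, 219.6388], [0.0, 0.0, 1.0]], 'R': [[0.957, -0.2895, 0.0208], [-0.1404, -0.5246, -0.8397], [0.254, 0.8006, -0.5427]], 't': [-0.5259, 0.1454, 1.1772]}
wrist {'K': [[331.3911, 0.0, 277.8964], [0.0, 331.3911, 211.5039], [0.0, 0.0, 1.0]], 'hand_eye': [[1.0, 0.0003, -0.0002, 0.0007], [0.0003, -0.3238, 0.9461, -0.1416], [0.0002, -0.9461, -0.3238, 0.083], [0.0, 0.0, 0.0, 1.0]]}
```

View pics/scene0.png

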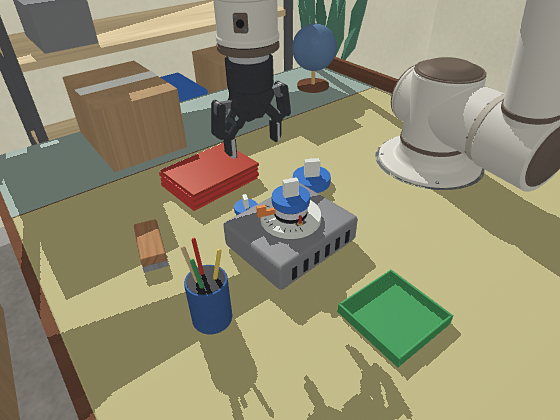

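View pics/side0.png

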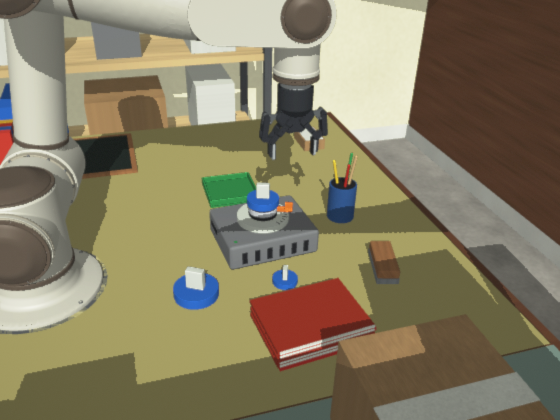

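```bash
cat > h.py <<'E'
from station import *
import cv2,numpy as np
def ray(c,uv):
    d=np.array([(uv[0]-c["K"][0,2])/c["K"][0,0],(uv[1]-c["K"][1,2])/c["K"][1,1],1])
    return -c["R"].T@c["t"], c["R"].T@d
def onz(c,uv,z):
    o,d=ray(c,uv); return o+d*(z-o[2])/d[2]
def proj(c,X):
    p=c["K"]@(c["R"]@np.asarray(X,float)+c["t"]); return p[:2]/p[2]
def blobs(im,lo,hi,amin=15):
    m=cv2.inRange(cv2.cvtColor(im,cv2.COLOR_RGB2HSV),np.array(lo),np.array(hi))
    n,l,s,ce=cv2.connectedComponentsWithStats(m)
    return m,l,[(i,*s[i],*np.round(ce[i],1)) for i in range(1,n) if s[i][4]>=amin]
def wristcam():
    from scipy.spatial.transform import Rotation as Ro
    s=read_state(); c=camera("wrist")
    T=np.eye(4);T[:3,:3]=Ro.from_euler("xyz",s["ee_rot"]).as_matrix();T[:3,3]=s["tool_pos"]
    M=np.linalg.inv(T@c["hand_eye"]); c["R"]=M[:3,:3];c["t"]=M[:3,3]; return s,c
E
python3 - <<'E'
from h import *
S=dict(np.load("pics/scene0.npz"));D=dict(np.load("pics/side0.npz"))
for n,c in(("scene",S),("side",D)):
    im=c["color"]
    for nm,lo,hi in(("blue",(105,150,60),(125,255,255)),("green",(60,100,40),(85,255,255)),("orange",(5,180,150),(15,255,255))):
        m,l,b=blobs(im,lo,hi)
        for x in b: print(n,nm,[float(v) for v in x[1:]])
    m,l,b=blobs(im,(60,100,40),(85,255,255),300)
    ct=max(cv2.findContours(m,cv2.RETR_EXTERNAL,cv2.CHAIN_APPROX_NONE)[0],key=cv2.contourArea)
    q=cv2.approxPolyDP(cv2.convexHull(ct),5,True)[:,0]
    for p in q: print("tray",p, onz(c,p,.022).round(3),onz(c,p,0).round(3))
a=S["color"][150:300,215:365];b=D["color"][170:310,160:330]
f=lambda x:cv2.resize(x,None,fx=450/x.shape[0]*.85,fy=450/x.shape[0]*.85,interpolation=cv2.INTER_CUBIC)
o=np.hstack([f(a),f(b)]);print(o.shape)
cv2.imwrite("pics/crop1.png",o[:,:800,::-1])
E
```

```text
scene blue [160.0, 73.0, 48.0, 29.0, 620.0, 184.7, 86.3]
scene blue [293.0, 167.0, 37.0, 26.0, 520.0, 313.8, 179.4]
scene blue [272.0, 186.0, 38.0, 28.0, 708.0, 290.4, 201.0]
scene blue [249.0, 199.0, 8.0, 9.0, 46.0, 251.6, 203.1]
scene blue [234.0, 200.0, 13.0, 15.0, 69.0, 239.4, 207.1]
scene blue [185.0, 267.0, 47.0, 67.0, 815.0, 209.6, 307.4]
scene green [298.0, 0.0, 4.0, 28.0, 32.0, 299.7, 13.7]
scene green [327.0, 0.0, 6.0, 25.0, 29.0, 329.6, 12.2]
scene green [345.0, 0.0, 13.0, 44.0, 50.0, 350.7, 20.9]
scene green [190.0, 259.0, 14.0, 30.0, 130.0, 196.5, 273.7]
scene green [337.0, 270.0, 116.0, 97.0, 5960.0, 394.4, 316.2]
scene orange [257.0, 208.0, 18.0, 10.0, 46.0, 264.7, 212.9]
tray [390 270] [0.427 0.225 0.022] [0.408 0.213 0.   ]
tray [452 315] [0.425 0.361 0.022] [ 0.407  0.354 -0.   ]
tray [398 366] [0.574 0.367 0.022] [0.561 0.361 0.   ]
tray [337 311] [0.575 0.233 0.022] [0.561 0.221 0.   ]
side blue [0.0, 85.0, 12.0, 34.0, 304.0, 5.3, 104.7]
side blue [329.0, 185.0, 27.0, 37.0, 660.0, 340.8, 202.2]
side blue [247.0, 190.0, 32.0, 22.0, 447.0, 262.4, 201.9]
side blue [273.0, 270.0, 24.0, 20.0, 318.0, 284.6, 280.2]
side blue [174.0, 274.0, 44.0, 35.0, 984.0, 195.8, 293.7]
side green [349.0, 153.0, 4.0, 11.0, 17.0, 350.5, 157.9]
side green [203.0, 172.0, 53.0, 36.0, 1364.0, 228.0, 188.9]
side orange [278.0, 203.0, 14.0, 9.0, 88.0, 285.8, 207.6]
tray [249 175] [0.562 0.34  0.022] [0.571 0.38  0.   ]
tray [255 189] [0.558 0.256 0.022] [0.567 0.293 0.   ]
tray [246 202] [0.516 0.194 0.022] [0.525 0.23  0.   ]
tray [210 205] [0.42  0.203 0.022] [0.426 0.239 0.   ]
tray [203 178] [0.429 0.356 0.022] [0.435 0.396 0.   ]
(382, 846, 3)
```

View pics/crop1.png

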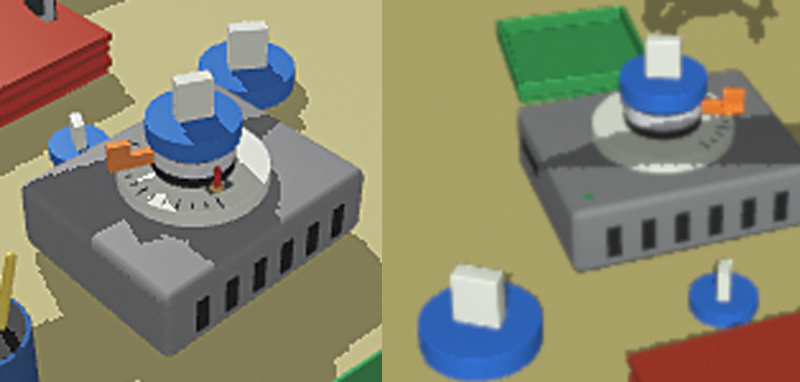

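The crop shows three blue caps in scene view: big on the worktop (312,178), small on the worktop (245,207), and the one on the lens (291,197). The one on the lens is middle-sized and fits the description. Tray is at about (0.50, 0.295). The red pin is near scene px (300,220) and the orange lever near (265,212).

```bash
python3 - <<'E'
from h import *
from scipy.optimize import fsolve
S=dict(np.load("pics/scene0.npz"));D=dict(np.load("pics/side0.npz"))
c=fsolve(lambda p:[proj(S,[*p,.122])[0]-291,proj(D,[*p,.122])[0]-263],[.55,0]);print("axis",c)
print("rows pred",proj(S,[*c,.122]),proj(D,[*c,.122]))
print("lever scene",onz(S,(261,212),.1085),"side",onz(D,(289,207),.1085))
print("pin top",onz(S,(300,217),.105), "base",onz(S,(300,223),.087))
for n,C in(("S",S),("D",D)):
    im=C["color"].astype(int); u,v=proj(C,[*c,.15]).astype(int)
    w=(im.min(2)>150)&(im.max(2)-im.min(2)<40)
    m=np.zeros_like(w);m[v-20:v+6,u-15:u+16]=1
    n2,l,s,ce=cv2.connectedComponentsWithStats((w&m).astype(np.uint8))
    i=1+s[1:,4].argmax();print(n,(u,v),s[i],ce[i]);ct=cv2.findContours((l==i).astype(np.uint8),0,1)[0][0]
    print(cv2.approxPolyDP(ct,1.5,True)[:,0].tolist())
E
```

```text
axis [0.51948704 0.03631504]
rows pred [291.         200.78351943] [263.         198.77863102]
lever scene [0.57668718 0.01408568 0.1085    ] side [0.57453719 0.00619288 0.1085    ]
pin top [0.52444483 0.0701657  0.105     ] base [0.52198436 0.06763981 0.087     ]
S (np.int64(291), np.int64(189)) [285 183  13  12 127] [290.57480315 188.88976378]
[[297, 183], [285, 185], [285, 194], [296, 194], [296, 188], [294, 187]]
D (np.int64(263), np.int64(188)) [256 183  13  11 135] [262.35555556 187.95555556]
[[257, 183], [257, 193], [268, 193], [268, 183]]
```

View pics/wrist0.png

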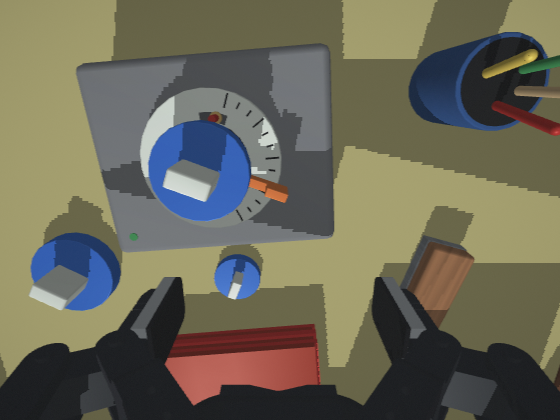

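```bash
python3 -m handwheel '-28 0 18 0 1; -27 0 18 0 1; 0 0 0 0 1; 0 0 0 0 1'; python3 - <<'E'
from h import *
s,c=wristcam(); print(s["tool_pos"],s["ee_rot"])
np.savez("pics/w1.npz",**c)
cv2.imwrite("pics/w1.png",c["color"][:,:,::-1])
print(proj(c,[.519,.036,.166]),proj(c,[.519,.036,.131]))
E
```

```text
time: 0.55
tool_pos: [0.5198, 0.0362, 0.2315]
ee_rot: [-1.571, -0.001, 0.001]
force: [0.3, -0.5, -0.4]
finger_gap: 1.001
[0.51982037 0.03620559 0.23154988] [-1.57094358e+00 -5.55731623e-04  6.85221039e-04]
[275.61328762 228.76158389] [275.89635588 211.85091532]
```

View pics/w1.png

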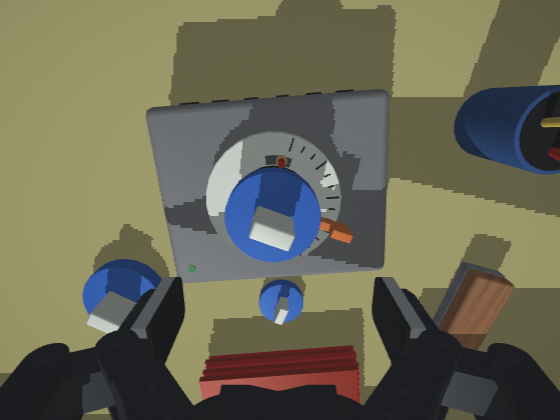

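```bash
python3 - <<'E'
from h import *
c=dict(np.load("pics/w1.npz"));im=c["color"]
g=im.astype(int);w=(g.max(2)-g.min(2)<45)&(g.min(2)>90)
roi=np.zeros_like(w);roi[200:260,243:302]=1
mx=g.min(2)
print(np.histogram(mx[w&roi],bins=12))
for nm,m in(("top",w&roi&(mx>205)),("all",w&roi)):
    n,l,s,ce=cv2.connectedComponentsWithStats(m.astype(np.uint8));i=1+s[1:,4].argmax()
    pts=np.argwhere(l==i)[:,::-1].astype(np.float32)
    r=cv2.minAreaRect(pts);print(nm,s[i],ce[i],r)
    if nm=="top":
        b=cv2.boxPoints(r);W=np.array([onz(c,p,.166) for p in b]);print(W.round(4),W.mean(0).round(4))
# blue disc ellipse
m,l,b=blobs(im,(105,130,40),(125,255,255),500)
roi=[x for x in b if 225<x[6]<320 and x[7]<260];print(roi)
ct=max(cv2.findContours((l==roi[0][0]).astype(np.uint8),0,1)[0],key=cv2.contourArea)
e=cv2.fitEllipse(cv2.convexHull(ct));print("cap",e,onz(c,e[0],.131))
# lever, pin
m,l,b=blobs(im,(5,150,110),(16,255,255),40)
for x in b:
    print("orange",x); 
    pts=np.argwhere(l==x[0])[:,::-1].astype(np.float32);r=cv2.minAreaRect(pts);print(r,[onz(c,p,.1185).round(4) for p in cv2.boxPoints(r)])
hs=cv2.cvtColor(im,cv2.COLOR_RGB2HSV)
m=(((hs[...,0]<5)|(hs[...,0]>174))&(hs[...,1]>120)&(hs[...,2]>70)).astype(np.uint8)
m[:,:250]=0;m[:,320:]=0;m[190:]=0
n,l,s,ce=cv2.connectedComponentsWithStats(m)
for i in range(1,n):
  if s[i][4]>5: print("pin",s[i],ce[i],onz(c,ce[i],.105),onz(c,ce[i],.1))
E
```

```text
(array([ 35, 589, 119,  25,  18,  21,  23,  17,  26, 137, 290, 177]), array([ 91. , 101.5, 112. , 122.5, 133. , 143.5, 154. , 164.5, 175. ,
       185.5, 196. , 206.5, 217. ]))
top [250 230  37  20 198] [264.69191919 239.22727273] ((268.800048828125, 241.4000244140625), (37.565940856933594, 8.944271087646484), 26.56505012512207)
[[0.5016 0.03   0.166 ]
 [0.5045 0.0358 0.166 ]
 [0.5272 0.0234 0.166 ]
 [0.5245 0.0174 0.166 ]] [0.5144 0.0267 0.166 ]
all [ 249  207   46   44 1392] [272.23778736 228.50071839] ((273.18328857421875, 228.38690185546875), (45.13633728027344, 33.02823257446289), 19.653823852539062)
[(2, np.int32(225), np.int32(167), np.int32(96), np.int32(95), np.int32(5600), np.float64(272.5), np.float64(211.2))]
cap ((272.52252197265625, 214.7517547607422), (94.73028564453125, 94.95465850830078), 86.11251068115234) [0.51638328 0.03362118 0.131     ]
orange (1, np.int32(320), np.int32(221), np.int32(12), np.int32(11), np.int32(85), np.float64(325.2), np.float64(226.0))
((325.29998779296875, 226.10000610351562), (10.11928653717041, 8.221921920776367), 18.434947967529297) [array([0.5547, 0.0173, 0.1185]), array([0.5566, 0.0242, 0.1185]), array([0.5646, 0.0213, 0.1185]), array([0.5628, 0.0144, 0.1185])]
orange (2, np.int32(331), np.int32(230), np.int32(22), np.int32(13), np.int32(176), np.float64(341.0), np.float64(235.8))
((341.04998779296875, 235.85000610351562), (20.871028900146484, 8.538147926330566), 18.43494987487793) [array([0.5638, 0.0099, 0.1185]), array([0.5657, 0.0172, 0.1185]), array([0.5825, 0.0113, 0.1185]), array([0.5808, 0.0039, 0.1185])]
pin [278 158   7  10  53] [281.24528302 162.96226415] [0.52324951 0.0691657  0.105     ] [0.52330255 0.06823264 0.1       ]
```

```bash
python3 -m handwheel '-3 0 -2 0 1; 0 0 0 0.115 1; 0 0 0 0.115 1; 0 0 0 0.115 1; 0 0 0 0 1' ; python3 -m handwheel '0 25 0 0 1; 0 20 0 0 1; 0 0 0 0 1; 0 0 0 0 1'; python3 - <<'E'
from h import *
s,c=wristcam(); print(s["tool_pos"],s["ee_rot"])
cv2.imwrite("pics/w2.png",c["color"][:,:,::-1])
E
```

```text
time: 1.1
tool_pos: [0.5172, 0.0335, 0.2309]
ee_rot: [-1.571, 0.001, -0.348]
force: [0.0, -1.4, -0.3]
finger_gap: 1.001
time: 1.5
tool_pos: [0.5171, 0.0337, 0.1867]
ee_rot: [-1.571, 0.0, -0.343]
force: [-0.1, 0.5, 1.4]
finger_gap: 1.0
[0.51713199 0.03374791 0.18671098] [-1.57093867e+00  3.75539247e-04 -3.43232068e-01]
```

View pics/w2.png

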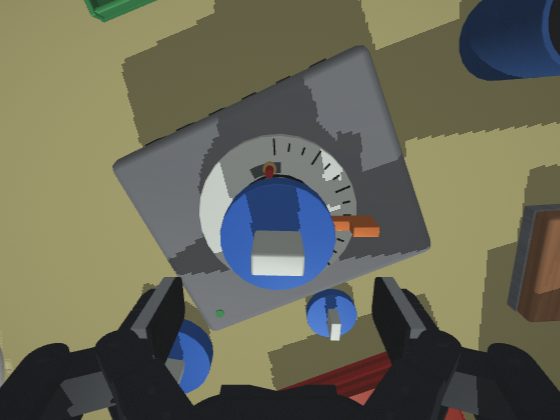

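The grip lies square to the jaws and on the jaw centre line (px 278, 255). Next I descend and grip.

```bash
python3 -m handwheel '0 20 0 0 1; 0 20 0 0 1; 0 9 0 0 1; 0 4 0 0 1; 0 0 0 0 1'; python3 -m handwheel '0 0 0 0 -1; 0 0 0 0 -1; 0 0 0 0 -1; 0 0 0 0 -1; 0 0 0 0 -1';python3 -m handwheel '0 0 0 0 -1; 0 0 0 0 -1; 0 0 0 0 -1'; python3 -m handwheel '0 -4 0 0 -1; 0 -8 0 0 -1; 0 -10 0 0 -1; 0 -10 0 0 -1; 0 0 0 0 -1'
```

```text
time: 2.05
tool_pos: [0.5172, 0.034, 0.1338]
ee_rot: [-1.571, -0.0, -0.345]
force: [0.1, -0.2, 1.0]
finger_gap: 1.001
time: 2.55
tool_pos: [0.5172, 0.034, 0.1338]
ee_rot: [-1.571, -0.001, -0.345]
force: [-0.4, 0.0, 6.0]
finger_gap: 0.339
time: 2.85
tool_pos: [0.5172, 0.034, 0.1338]
ee_rot: [-1.571, -0.001, -0.345]
force: [-0.6, 0.1, 6.2]
finger_gap: 0.34
time: 3.35
tool_pos: [0.5176, 0.0339, 0.1672]
ee_rot: [-1.57, -0.002, -0.345]
force: [-0.9, 0.2, -1.1]
finger_gap: 0.343
```

```bash
python3 -m handwheel '0 -15 0 0 -1; 0 -15 0 0 -1; -11 -5 24 0 -1; -11 0 24 0 -1; -11 0 24 0 -1'; python3 -m handwheel '-12 0 28 0 -1; -12 0 28 0 -1; -12 0 28 0 -1; -12 0 28 0 -1; -12 0 28 0 -1'; python3 -m handwheel '-12 0 28 0 -1; 0 0 0 0 -1; 0 0 0 0 -1'; python3 - <<'E'
from h import *
s=read_state();c=camera("scene"); print(s["tool_pos"],s["force"])
s2,w=wristcam()
np.savez("pics/w3.npz",**w)
a=cv2.resize(c["color"][130:380,200:480],None,fx=1.4,fy=1.4);b=cv2.resize(w["color"],(int(350*560/420),350))
o=np.hstack([a,b]);print(o.shape)
cv2.imwrite("pics/c3.png",cv2.resize(o,(800,int(o.shape[0]*800/o.shape[1])))[:,:,::-1])
for z in(.022,.005):print(proj(w,[.5,.2965,z]))
m,l,b=blobs(w["color"],(60,100,30),(85,255,255),300);
for x in b: print([float(v) for v in x])
ct=max(cv2.findContours(m,0,cv2.CHAIN_APPROX_NONE)[0],key=cv2.contourArea)
for p in cv2.approxPolyDP(cv2.convexHull(ct),6,True)[:,0]: print(p,onz(w,p,.022).round(3))
E
```

```text
time: 3.85
tool_pos: [0.5101, 0.1137, 0.2004]
ee_rot: [-1.571, -0.0, -0.346]
force: [0.2, -0.4, -0.7]
finger_gap: 0.34
time: 4.35
tool_pos: [0.5009, 0.2662, 0.2002]
ee_rot: [-1.571, 0.0, -0.345]
force: [-0.0, -0.1, -0.9]
finger_gap: 0.344
time: 4.65
tool_pos: [0.4991, 0.2957, 0.2]
ee_rot: [-1.571, 0.0, -0.344]
force: [0.1, 0.3, -1.8]
finger_gap: 0.342
[0.49909226 0.29565871 0.1999515 ] [ 0.10999255  0.28323179 -1.7773859 ]
(350, 858, 3)
[277.36223418 184.90132827]
[277.39913438 180.84245596]
[1.0, 182.0, 97.0, 175.0, 139.0, 13667.0, 272.5, 166.2]
[318  98] [0.562 0.361 0.022]
[356 229] [0.561 0.225 0.022]
[218 231] [0.425 0.271 0.022]
[182 147] [0.427 0.362 0.022]
```

View pics/c3.png

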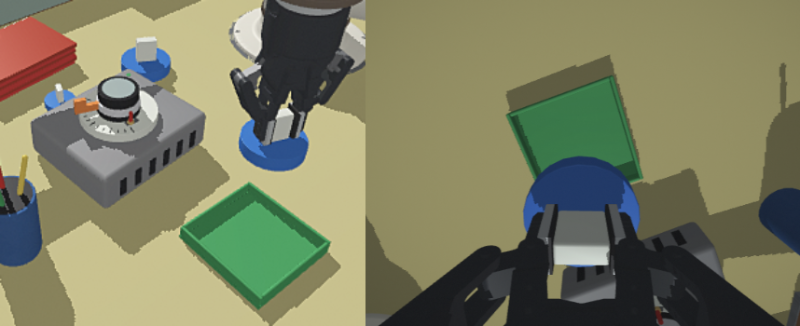

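```bash
python3 -m handwheel '0 35 0 0 -1; 0 35 0 0 -1; 0 35 0 0 -1; 0 30 0 0 -1; 0 20 0 0 -1'; python3 -m handwheel '0 8 0 0 -1; 0 4 0 0 -1; 0 0 0 0 -1; 0 0 0 0 -1';python3 -m handwheel '0 1 0 0 -1; 0 1 0 0 -1; 0 0 0 0 -1'; python3 -m handwheel '0 1 0 0 -1; 0 1 0 0 -1; 0 0 0 0 -1'
```

```text
time: 5.25
tool_pos: [0.4988, 0.2939, 0.0432]
ee_rot: [-1.572, 0.001, -0.346]
force: [0.1, -0.8, -0.9]
finger_gap: 0.342
time: 5.65
tool_pos: [0.4999, 0.2954, 0.0344]
ee_rot: [-1.57, -0.001, -0.345]
force: [0.1, 0.9, -0.7]
finger_gap: 0.343
time: 5.95
tool_pos: [0.4994, 0.2954, 0.0314]
ee_rot: [-1.571, -0.0, -0.345]
force: [-0.2, -0.8, -0.9]
finger_gap: 0.338
time: 6.25
tool_pos: [0.4992, 0.2953, 0.0291]
ee_rot: [-1.571, 0.0, -0.345]
force: [0.1, 0.1, -0.6]
finger_gap: 0.344
```

```bash
for i in 1; do python3 -m handwheel '0 1 0 0 -1; 0 0.5 0 0 -1; 0 0 0 0 -1'; done; python3 -m handwheel '0 1 0 0 -1; 0 0 0 0 -1; 0 0 0 0 -1'; python3 -m handwheel '0 0.7 0 0 -1; 0 0 0 0 -1'
```

```text
time: 6.55
tool_pos: [0.4992, 0.2953, 0.0277]
ee_rot: [-1.571, 0.0, -0.345]
force: [0.1, 0.2, -1.8]
finger_gap: 0.343
time: 6.85
tool_pos: [0.4993, 0.2954, 0.0268]
ee_rot: [-1.571, 0.0, -0.345]
force: [0.5, 0.5, -0.7]
finger_gap: 0.343
time: 7.05
tool_pos: [0.4992, 0.2953, 0.026]
ee_rot: [-1.571, 0.0, -0.345]
force: [-0.6, 0.1, -0.7]
finger_gap: 0.345
```

```bash
python3 -m handwheel '0 0.7 0 0 -1; 0 0 0 0 -1; 0 0 0 0 -1'; python3 -m handwheel '0 0.5 0 0 -1; 0 0 0 0 -1; 0 0 0 0 -1'
```

```text
time: 7.35
tool_pos: [0.4993, 0.2954, 0.0258]
ee_rot: [-1.571, -0.0, -0.345]
force: [-3.3, -1.3, 6.2]
finger_gap: 0.342
time: 7.65
tool_pos: [0.4993, 0.2954, 0.0258]
ee_rot: [-1.571, -0.0, -0.345]
force: [-6.8, -3.1, 14.0]
finger_gap: 0.34
```

Floor contact. I release now, back straight up, and look for the lever and pin on the way.

```bash
python3 -m handwheel '0 -0.5 0 0 -1; 0 0 0 0 -1; 0 0 0 0 -0.1; 0 0 0 0 0.2; 0 0 0 0 0.5'; python3 -m handwheel '0 0 0 0 1; 0 0 0 0 1; 0 0 0 0 1; 0 0 0 0 1; 0 0 0 0 1'; python3 -m handwheel '0 -10 0 0 1; 0 -20 0 0 1; 0 -30 0 0 1; 0 -40 0 0 1; 0 -40 0 0 1';  python3 -m handwheel '0 -40 0 0 1; 0 0 0 0 1; 0 0 0 0 1'; python3 - <<'E'
from h import *
s=read_state();c=camera("scene");d=camera("side"); print(s["tool_pos"],s["force"])
np.savez("pics/s4.npz",**c);np.savez("pics/d4.npz",**d)
a=cv2.resize(c["color"][160:370,220:460],(480,420),interpolation=2)
b=cv2.resize(c["color"][180:250,240:340],(600,420),interpolation=2)
cv2.imwrite("pics/c4.png",np.hstack([a[:,::1],b])[:,:,::-1][:, :1080])
o=cv2.imread("pics/c4.png");cv2.imwrite("pics/c4.png",cv2.resize(o,(800,311)))
E
```

```text
time: 8.15
tool_pos: [0.4993, 0.2953, 0.0253]
ee_rot: [-1.571, 0.0, -0.345]
force: [-0.1, 0.2, 0.0]
finger_gap: 0.741
time: 8.65
tool_pos: [0.4993, 0.2954, 0.0254]
ee_rot: [-1.571, 0.0, -0.345]
force: [-0.3, 0.5, -0.4]
finger_gap: 1.0
time: 9.15
tool_pos: [0.499, 0.2952, 0.1675]
ee_rot: [-1.571, 0.0, -0.345]
force: [0.6, 0.0, -0.3]
finger_gap: 0.998
time: 9.45
tool_pos: [0.4995, 0.2954, 0.2067]
ee_rot: [-1.569, -0.001, -0.345]
force: [-0.9, -0.4, 0.0]
finger_gap: 1.002
[0.49951954 0.29543822 0.20671188] [-0.92422464 -0.38717058  0.03873496]
```

View pics/c4.png

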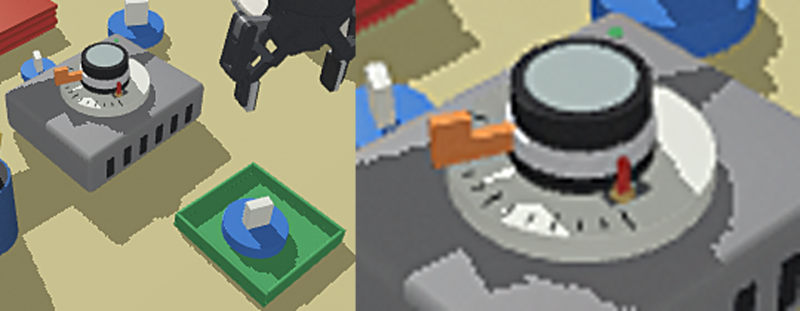

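The cap stands upright in the tray, released. The crop shows the pin in front of the lens, with the lever about 1.6 rad clockwise of home. I go above the start of the push with the fingers shut.

```bash
python3 -m handwheel '18 0 -30 0 -1; 18 0 -30 0 -1; 18 0 -30 0 -1; 18 0 -30 0 -1; 18 0 -30 0 -1'; python3 -m handwheel '18 0 -30 0 -1; 18 0 -30 0 -1; 18 0 -30 0 -1; 20 0 -30 0 -1; 0 0 0 0.045 -1';python3 -m handwheel '0 0 0 0 -1; 0 0 0 0 -1'; python3 - <<'E'
from h import *
s,c=wristcam(); print(s["tool_pos"],s["ee_rot"],s["force"])
np.savez("pics/w5.npz",**c);im=c["color"]
cv2.imwrite("pics/w5.png",im[:,:,::-1])
m,l,b=blobs(im,(5,150,100),(16,255,255),40)
for x in b: print("orange",[float(v) for v in x],onz(c,x[6:8],.1185).round(4))
hs=cv2.cvtColor(im,cv2.COLOR_RGB2HSV)
m=(((hs[...,0]<5)|(hs[...,0]>174))&(hs[...,1]>120)&(hs[...,2]>60)).astype(np.uint8)
n,l,st,ce=cv2.connectedComponentsWithStats(m)
for i in range(1,n):
  if st[i][4]>15: print("red",st[i],ce[i].round(1),onz(c,ce[i],.105).round(4),onz(c,ce[i],.095).round(4))
E
```

```text
time: 10.05
tool_pos: [0.5329, 0.1223, 0.2042]
ee_rot: [-1.572, 0.002, -0.345]
force: [0.5, -0.3, 0.3]
finger_gap: 0.143
time: 10.55
tool_pos: [0.5624, -0.0177, 0.2038]
ee_rot: [-1.572, 0.002, -0.393]
force: [-0.7, 1.1, -0.0]
finger_gap: 0.002
time: 10.75
tool_pos: [0.562, -0.0139, 0.2046]
ee_rot: [-1.571, 0.002, -0.389]
force: [0.4, 0.0, -0.1]
finger_gap: 0.0
[ 0.56198099 -0.0138639   0.2045851 ] [-1.57101999e+00  1.53259707e-03 -3.88740061e-01] [ 0.44556668  0.00140299 -0.1076656 ]
orange [1.0, 243.0, 171.0, 50.0, 18.0, 727.0, 268.9, 179.3] [0.5679 0.0153 0.1185]
red [180 126  13  10  96] [185.8 130.3] [0.5254 0.0676 0.105 ] [0.5226 0.0678 0.095 ]
red [356 303  46  37 567] [380.6 318.4] [ 0.6081 -0.1374  0.105 ] [ 0.6086 -0.1457  0.095 ]
red [270 353  16  38 443] [277.9 373.3] [ 0.503  -0.1596  0.105 ] [ 0.4992 -0.1689  0.095 ]
red [369 365  24  20 120] [380.3 374.3] [ 0.5902 -0.1965  0.105 ] [ 0.59   -0.2073  0.095 ]
```

View pics/w5.png

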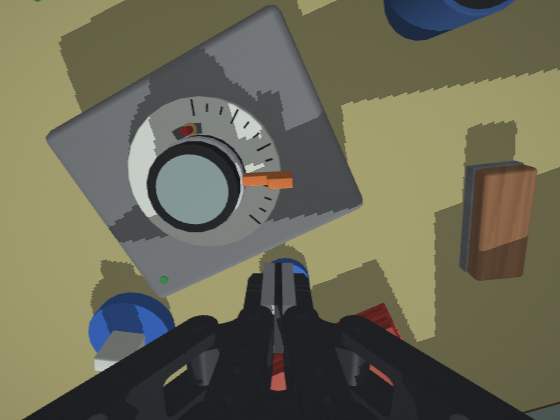

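```bash
python3 - <<'E'
from h import *
c=dict(np.load("pics/w5.npz"));im=c["color"]
# glass disc at top of lens: teal, fit ellipse
m,l,b=blobs(im,(75,15,90),(110,120,220),800)
for x in b: print([float(v) for v in x])
x=[x for x in b if 150<x[6]<240 and 150<x[7]<230][0]
ct=max(cv2.findContours((l==x[0]).astype(np.uint8),0,1)[0],key=cv2.contourArea)
e=cv2.fitEllipse(cv2.convexHull(ct));print(e,"axis",onz(c,e[0],.124))
g=im.astype(int).max(2);bl=((g<50)).astype(np.uint8)
n,l2,st,ce=cv2.connectedComponentsWithStats(bl)
A=onz(c,e[0],.124)[:2]
P=onz(c,(280,181.5),.1185)[:2];print("paddle",P,np.hypot(*(P-A)),np.arctan2(*(P-A)[::-1]))
Q=onz(c,(185.8,129),.105)[:2];print("pin",Q,np.hypot(*(Q-A)),np.arctan2(*(Q-A)[::-1]))
for p in [(293,181),(267,181)]: print(onz(c,p,.1185)[:2]-A)
E
```

```text
[33.0, 208.0, 22.0, 111.0, 103.0, 3222.0, 267.2, 69.0]
[163.0, 59.0, 109.0, 75.0, 62.0, 1222.0, 94.9, 135.0]
[217.0, 156.0, 154.0, 73.0, 70.0, 3977.0, 191.7, 188.8]
[295.0, 175.0, 218.0, 114.0, 70.0, 998.0, 226.4, 252.6]
((191.66502380371094, 188.8187713623047), (67.9021987915039, 74.20491790771484), 120.73082733154297) axis [0.51635847 0.03049147 0.124     ]
paddle [0.57447456 0.01089877] 0.06132988023352175 -0.3251640334037674
pin [0.52583334 0.06845041] 0.03912357741623668 1.326186257751015
[ 0.06672215 -0.02272064]
[ 0.04978068 -0.01579569]
```

```bash
python3 -m handwheel '3 0 0 -0.06 -1; 0 30 0 0 -1; 0 30 0 0 -1; 0 25 0 0 -1; 0 10 0 0 -1'; python3 -m handwheel '0 5.5 0 0 -1; 0 0 5 0 -1; 0 0 4 0 -1; 0 0 0 0 -1; 0 0 0 0 -1'; python3 -m handwheel '0 0 2 0 -1; 0 0 2 0 -1; 0 0 0 0 -1; 0 0 0 0 -1'; python3 - <<'E'
from h import *
s,c=wristcam(); print(s["tool_pos"],s["ee_rot"],s["force"])
cv2.imwrite("pics/w6.png",c["color"][:,:,::-1])
E
```

```text
time: 11.3
tool_pos: [0.5639, -0.0144, 0.108]
ee_rot: [-1.571, 0.003, -0.328]
force: [0.5, 0.5, 0.5]
finger_gap: -0.001
time: 11.8
tool_pos: [0.5684, -0.0067, 0.1056]
ee_rot: [-1.571, -0.001, -0.33]
force: [0.6, -0.2, -0.6]
finger_gap: -0.005
time: 12.2
tool_pos: [0.5693, -0.003, 0.1048]
ee_rot: [-1.571, 0.0, -0.33]
force: [-0.6, 0.4, -0.6]
finger_gap: 0.002
[ 0.56931797 -0.00301194  0.10484262] [-1.57079008e+00  1.73827934e-04 -3.29931589e-01] [-0.5546058   0.41546405 -0.57831227]
```

View pics/w6.png

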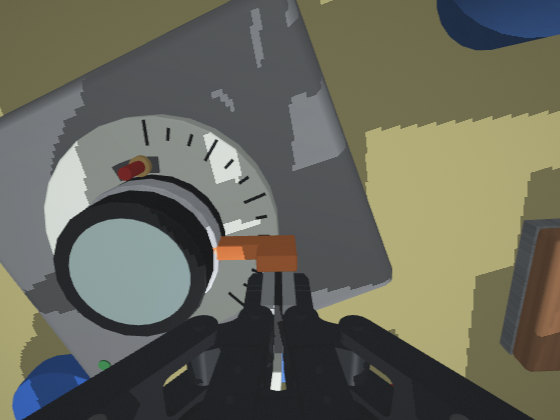

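The fingers sit just behind the paddle, radially centred. Next I sweep along the arc.

```bash
python3 -m handwheel '1.2 0 6.2 -0.1 -1; 1.2 0 6.2 -0.1 -1; 0 0 0 0 -1; 0 0 0 0 -1'; python3 -m handwheel '1.2 0 6.2 -0.1 -1; 1.2 0 6.2 -0.1 -1; 1.2 0 6.2 -0.1 -1; 1.2 0 6.2 -0.1 -1; 0 0 0 0 -1'; python3 - <<'E'
from h import *
s=read_state()
A=np.array([.5165,.0315]);d=s["tool_pos"][:2]-A;y=s["ee_rot"][2]
print("r,t in tool frame",d@[np.cos(y),np.sin(y)],d@[-np.sin(y),np.cos(y)],s["force"])
E
```

```text
time: 12.65
tool_pos: [0.575, 0.0081, 0.1048]
ee_rot: [-1.571, 0.0, -0.133]
force: [-0.0, 0.5, -0.1]
finger_gap: -0.001
time: 13.15
tool_pos: [0.5792, 0.0331, 0.1048]
ee_rot: [-1.571, 0.0, 0.27]
force: [0.5, -0.6, 0.1]
finger_gap: 0.002
r,t in tool frame 0.06087696955097101 -0.01516624138358209 [ 0.50976095 -0.59638237  0.10730887]
```

```bash
python3 -m handwheel '1.2 0 6.2 -0.1 -1; 1.2 0 6.2 -0.1 -1; 1.2 0 6.2 -0.1 -1; 0 0 0 0 -1'; python3 -m handwheel '1.2 0 6.2 -0.1 -1; 1.2 0 6.2 -0.1 -1; 1.2 0 6.2 -0.1 -1; 0 0 0 0 -1; 0 0 0 0 -1'; python3 - <<'E'
from h import *
s,c=wristcam()
A=np.array([.5165,.0315]);d=s["tool_pos"][:2]-A;y=s["ee_rot"][2]
print("r,t in tool frame",d@[np.cos(y),np.sin(y)],d@[-np.sin(y),np.cos(y)],s["force"])
cv2.imwrite("pics/w7.png",c["color"][:,:,::-1])
E
```

```text
time: 13.55
tool_pos: [0.5758, 0.0516, 0.1049]
ee_rot: [-1.571, 0.0, 0.568]
force: [-0.1, -0.9, 0.9]
finger_gap: -0.003
time: 14.05
tool_pos: [0.5674, 0.0679, 0.1049]
ee_rot: [-1.571, 0.0, 0.864]
force: [0.3, -0.9, 0.6]
finger_gap: -0.001
r,t in tool frame 0.06071747630179815 -0.015026323383220687 [ 0.28986731 -0.88491929  0.5528968 ]
```

View pics/w7.png

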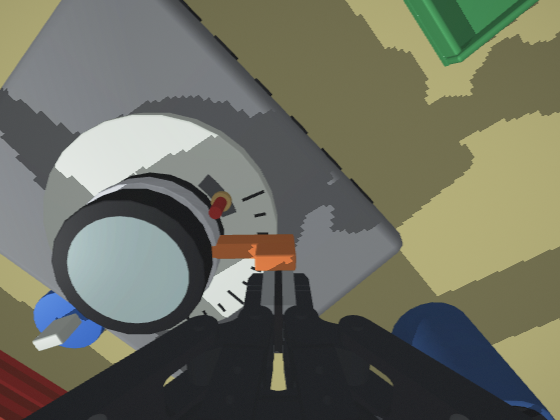

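```bash
cat > f.py <<'E'
from h import *
F=[]
for i in range(3):
    s=read_state(); y=s["ee_rot"][2]
print("push force",round(s["force"][:2]@[-np.sin(y),np.cos(y)],2),"radial",round(s["force"][:2]@[np.cos(y),np.sin(y)],2),"yaw",round(y,4))
E
python3 -m handwheel '0.6 0 3.1 -0.05 -1; 0.6 0 3.1 -0.05 -1; 0 0 0 0 -1; 0 0 0 0 -1' | sed -n 4p; python3 f.py; python3 -m handwheel '0.15 0 0.6 -0.01 -1; 0.15 0 0.6 -0.01 -1; 0 0 0 0 -1'| sed -n 4p; python3 f.py;  python3 -m handwheel '0.15 0 0.6 -0.01 -1; 0 0 0 0 -1'| sed -n 4p; python3 f.py;  python3 -m handwheel '0.15 0 0.6 -0.01 -1; 0 0 0 0 -1'| sed -n 4p; python3 f.py
```

```text
force: [-0.3, -1.0, 0.4]
push force -0.31 radial -1.02 yaw 0.9662
force: [0.5, -1.5, -0.5]
push force -1.25 radial -1.03 yaw 0.9898
force: [0.1, -2.3, 0.6]
push force -1.33 radial -1.85 yaw 1.0003
force: [0.0, -0.2, -0.2]
push force -0.12 radial -0.12 yaw 1.0106
```

```bash
cat >> f.py <<'E'
import sys; sys.exit(int(s["force"][:2]@[-np.sin(y),np.cos(y)]<-3.5))
E
python3 -m handwheel '0.15 0 0.6 -0.01 -1; 0 0 0 0 -1'>/dev/null; python3 f.py &&  python3 -m handwheel '0.15 0 0.6 -0.01 -1; 0 0 0 0 -1' >/dev/null&& python3 f.py && python3 -m handwheel '0.15 0 0.6 -0.01 -1; 0 0 0 0 -1' >/dev/null&& python3 f.py && python3 -m handwheel '0.15 0 0.6 -0.01 -1; 0 0 0 0 -1' >/dev/null&& python3 f.py && python3 -m handwheel '0.15 0 0.6 -0.01 -1; 0 0 0 0 -1' >/dev/null&& python3 f.py && python3 -m handwheel '0.15 0 0.6 -0.01 -1; 0 0 0 0 -1' >/dev/null&& python3 f.py && python3 -m handwheel '0.15 0 0.6 -0.01 -1; 0 0 0 0 -1' >/dev/null&& python3 f.py && python3 -m handwheel '0.15 0 0.6 -0.01 -1; 0 0 0 0 -1' >/dev/null&& python3 f.py
```

```text
push force 0.01 radial -1.4 yaw 1.0205
push force -0.89 radial 0.31 yaw 1.0306
push force -0.04 radial -0.63 yaw 1.0406
push force -1.07 radial 0.6 yaw 1.0506
push force 0.04 radial -0.52 yaw 1.0605
push force -0.46 radial -0.92 yaw 1.0706
push force -1.28 radial 0.2 yaw 1.0806
push force -0.45 radial 0.17 yaw 1.0906
```

Still free, so I continue in smaller steps (0.4 mm).

```bash

python3 -m handwheel '0.1 0 0.45 -0.007 -1; 0 0 0 0 -1'>/dev/null; python3 f.py &&  python3 -m handwheel '0.1 0 0.45 -0.007 -1; 0 0 0 0 -1' >/dev/null&& python3 f.py && python3 -m handwheel '0.1 0 0.45 -0.007 -1; 0 0 0 0 -1' >/dev/null&& python3 f.py && python3 -m handwheel '0.1 0 0.45 -0.007 -1; 0 0 0 0 -1' >/dev/null&& python3 f.py && python3 -m handwheel '0.1 0 0.45 -0.007 -1; 0 0 0 0 -1' >/dev/null&& python3 f.py && python3 -m handwheel '0.1 0 0.45 -0.007 -1; 0 0 0 0 -1' >/dev/null&& python3 f.py && python3 -m handwheel '0.1 0 0.45 -0.007 -1; 0 0 0 0 -1' >/dev/null&& python3 f.py && python3 -m handwheel '0.1 0 0.45 -0.007 -1; 0 0 0 0 -1' >/dev/null&& python3 f.py && python3 -m handwheel '0.1 0 0.45 -0.007 -1; 0 0 0 0 -1' >/dev/null&& python3 f.py && python3 -m handwheel '0.1 0 0.45 -0.007 -1; 0 0 0 0 -1' >/dev/null&& python3 f.py
```

```text
push force -0.97 radial 0.31 yaw 1.0973
push force -0.66 radial -0.06 yaw 1.1043
push force -0.83 radial 0.09 yaw 1.1114
push force -0.43 radial -0.19 yaw 1.1184
push force -1.34 radial -0.34 yaw 1.1255
push force -0.75 radial 1.42 yaw 1.1324
push force -0.41 radial 0.78 yaw 1.1394
push force 0.34 radial 0.84 yaw 1.1464
push force -1.2 radial 0.02 yaw 1.1534
push force -0.85 radial 0.19 yaw 1.1604
```

```bash

python3 -m handwheel '0.1 0 0.45 -0.007 -1; 0 0 0 0 -1'>/dev/null; python3 f.py &&  python3 -m handwheel '0.1 0 0.45 -0.007 -1; 0 0 0 0 -1' >/dev/null&& python3 f.py && python3 -m handwheel '0.1 0 0.45 -0.007 -1; 0 0 0 0 -1' >/dev/null&& python3 f.py && python3 -m handwheel '0.1 0 0.45 -0.007 -1; 0 0 0 0 -1' >/dev/null&& python3 f.py && python3 -m handwheel '0.1 0 0.45 -0.007 -1; 0 0 0 0 -1' >/dev/null&& python3 f.py && python3 -m handwheel '0.1 0 0.45 -0.007 -1; 0 0 0 0 -1' >/dev/null&& python3 f.py && python3 -m handwheel '0.1 0 0.45 -0.007 -1; 0 0 0 0 -1' >/dev/null&& python3 f.py && python3 -m handwheel '0.1 0 0.45 -0.007 -1; 0 0 0 0 -1' >/dev/null&& python3 f.py && python3 -m handwheel '0.1 0 0.45 -0.007 -1; 0 0 0 0 -1' >/dev/null&& python3 f.py && python3 -m handwheel '0.1 0 0.45 -0.007 -1; 0 0 0 0 -1' >/dev/null&& python3 f.py
```

```text
push force -1.37 radial 0.97 yaw 1.1674
push force -0.93 radial 0.68 yaw 1.1744
push force 0.14 radial 0.29 yaw 1.1814
push force -1.5 radial 0.92 yaw 1.1884
push force -1.24 radial 0.94 yaw 1.1954
push force -0.85 radial 1.2 yaw 1.2024
push force -0.89 radial 0.23 yaw 1.2094
push force -4.65 radial 1.26 yaw 1.2164
```

Pin felt at yaw ≈ 1.215. I step on in quarter millimetres.

```bash
python3 -m handwheel '0 0 0 0 -1'>/dev/null; python3 f.py; python3 -m handwheel '0 0 0.2 0 -1; 0 0 0 0 -1'>/dev/null; python3 f.py;python3 -m handwheel '0 0 0 0 -1'>/dev/null; python3 f.py
```

```text
push force -4.27 radial 0.61 yaw 1.216
push force -5.38 radial 0.86 yaw 1.2159
push force -6.01 radial 1.35 yaw 1.2158
```

```bash
python3 -m handwheel '0 0 0.2 0 -1; 0 0 0 0 -1'>/dev/null; python3 f.py;python3 -m handwheel '0 0 0 0 -1'>/dev/null; python3 f.py;python3 -m handwheel '0 0 0 0 -1; 0 0 0 0 -1'>/dev/null; python3 f.py;python3 -m handwheel '0 0 0 0 -1; 0 0 0 0 -1'>/dev/null; python3 f.py
```

```text
push force -6.58 radial 0.26 yaw 1.2159
push force -6.81 radial 1.38 yaw 1.2159
push force -6.47 radial -0.08 yaw 1.2159
push force -6.68 radial 0.51 yaw 1.2159
```

```bash
python3 -m handwheel '0 0 0.2 0 -1; 0 0 0 0 -1;0 0 0 0 -1;0 0 0 0 -1'>/dev/null; python3 f.py;python3 -m handwheel '0 0 0 0 -1;0 0 0 0 -1;0 0 0 0 -1;0 0 0 0 -1'>/dev/null; python3 f.py;python3 -m handwheel '0 0 0 0 -1; 0 0 0 0 -1;0 0 0 0 -1;0 0 0 0 -1'>/dev/null; python3 f.py
python3 -m handwheel '0 0 -0.3 0 -1; 0 0 -0.3 0 -1; 0 0 -0.5 0 -1; 0 0 -2 0 -1; 0 0 -6 0 -1'; python3 f.py; python3 -m handwheel '0 0 -10 0 -1; 0 -20 0 0 -1; 0 -30 0 0 -1; 0 -30 0 0 -1; 0 -20 0 0 -1';python3 -m handwheel '0 0 0 0 -1; 0 0 0 0 -1';
python3 - <<'E'
from h import *
s,w=wristcam();c=camera("scene")
print(s["tool_pos"],s["force"])
cv2.imwrite("pics/w8.png",np.hstack([cv2.resize(w["color"],(400,300)),cv2.resize(c["color"][150:360,200:480],(400,300))])[:,:,::-1])
E
```

```text
push force -8.55 radial 1.29 yaw 1.2158
push force -7.41 radial 1.01 yaw 1.2158
push force -7.75 radial 0.48 yaw 1.2159
time: 23.2
tool_pos: [0.5591, 0.0804, 0.1048]
ee_rot: [-1.57, 0.0, 1.216]
force: [0.4, -0.6, -1.1]
finger_gap: 0.001
push force -0.59 radial -0.46 yaw 1.2162
time: 23.7
tool_pos: [0.5696, 0.0766, 0.207]
ee_rot: [-1.572, -0.001, 1.216]
force: [0.0, 0.0, 0.6]
finger_gap: -0.004
time: 23.9
tool_pos: [0.5691, 0.0767, 0.2047]
ee_rot: [-1.571, -0.0, 1.216]
force: [-0.4, 0.0, -0.1]
finger_gap: 0.002
[0.56908224 0.07666434 0.20465009] [-0.36740245  0.04795956 -0.06717587]
```

View pics/w8.png

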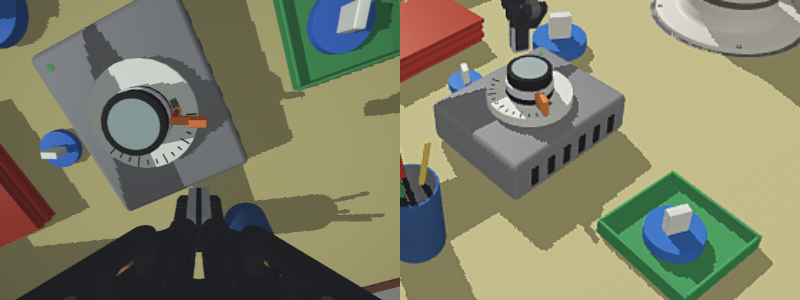

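The lever lies against the red pin (wrist view, lever at (190,122), pin just behind it at (177,113)). The cap stands upright in the tray and the arm is clear of everything.

```bash
python3 -c "
from station import *
print(close_job())"
```

```text
the job is handed in; nothing more can be done
None
```

The job is handed in at about 24 s of the 72 s allowed; no verdict was reported.

- **Cap:** I lifted the middle-sized blue cap, the one on the lens, by its grip. I set it down near the centre of the green tray and released it. It met the floor with about 6 N, then one more 0.5 mm step raised that to about 14 N before I let go. The last picture shows it upright.
- **Lever:** I pushed the paddle counter-clockwise with the shut fingers and met the pin at about 1.216 rad. I leaned on it for about 1.2 s with a measured push of 7.4–8.6 N, which works out at roughly 10–12 N on the pin. Then I backed off in small steps and raised the arm clear.
- **Last checks:** the final picture shows the lever against the pin and the arm free, with tool force near zero. The remaining contact force on the pin cannot be measured directly; friction is expected to keep it there.
- **Disagreements:** sight put the home position at about 1.14 rad, while feel found it at 1.216, so I trusted feel. I viewed 12 pictures, two over the budget of 10.

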